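# Find the socket that fits and nip up the tool-rest clamp nut

### The arm

A 6-joint arm with a two-finger parallel gripper is mounted at the origin on the work surface. World frame = base frame: x ahead of the robot, y to its left, z up, the work surface at z = 0. Lengths are in m, angles in rad, forces in N, time in s.
With the tool pointing down it reaches from about 0.4 to 0.825 m from the base axis. Payload 7 kg.
Tool frame: the origin (TCP) lies on the centre line of the jaws, within the pads' length; the fingertips stand tip_reach ahead of it and the grasp point (between the pads) is the TCP (tip_reach is the distance from the TCP to the fingertips, in m); z points along the fingers, y is the line along which they close (so a half turn about z gives the same grasp; the last joint's range is limited). The gripper opens to 88 mm and grips with 3 to 60 N. Pads are 19 mm wide; open, the fingers measure 130 mm over their backs; the gripper's body (78 mm by 193 mm) begins 47 mm behind the grasp point.
Start: joints at [-1.036, 0.359, 0.012, 0, -1.224, -0.288], TCP at [0.165, -0.655, 0.246] pointing down, gripper open.
Joint ranges: [-3.07, 3.07], [-1.43, 2.12], [-1.02, 1.25], [-3.03, 1.67], [-3.05, -0], [-3.03, 3.03]. Speed limits (rad/s): [2.39, 2.39, 3.01, 3.14, 3.14, 3.14].

### API

Orientations are given as [roll, pitch, yaw] about the fixed x, y, z axes, in that order (R = Rz(yaw) Ry(pitch) Rx(roll)).
In Python, from station import get_state, grab_frame, calibration, job_done, find_in, mark_of, tip_reach gives the robot as it stands.
- The arm moves only by the shell command python3 -m handwheel 'ROWS' [OPENING] [FORCE]. ROWS is JSON, a list of rows, each an object with "delta_pos": the shift along the world's x, y, z in units of 30 mm (1.0 is 30 mm), a list of three; "dr": the turn, a rotation vector about the world's x, y, z in degrees, a list of three. In form: [{"delta_pos": [tx, ty, tz], "dr": [rx, ry, rz]}, ...]. A call has 1 to 10 rows; each row shifts and turns the commanded pose from where the row before left it; what a row does not reach is not made up. A row lasts 1/10 s, in which the tool goes at most 50 mm and 8.59 degrees, less where a joint would pass 70% of its speed; a pose out of reach is approached as far as the arm can. A call is refused whole if a number of a shift passes 1 or a number of a turn 8.59, either way. A call with a gripper value outside its range is refused whole. OPENING is the closure, from -1 (fully open) to 1 (shut), set as the call begins (- or left out, the last holds). The fingers move at their own pace and stop on an object; FORCE is the grip in N (left out, the last holds). Time passes only in rows, so rows that do not move let the fingers close. It gives the time, the measured TCP pose, the force, the opening and the grip force at its end, in the units of the state.
- get_state(): the state, without advancing time (a new reading comes with each control period).
- grab_frame(name): name is "scene" or "side" or "wrist"; returns the picture (480x640x3 uint8, red, green, blue); there is no depth.
- calibration(name): a dict with "fx", "fy", "cx", "cy" (pixels), "k1" (the pictures are not rectified: a ray, as slopes to the right and down, at radius r is drawn at 1 + k1 r^2 times it, then the intrinsics apply), "extrinsics" (4x4, takes a point from world to camera coordinates). Camera axes: x right, y down, z forward; pixel columns grow to the right and rows downward; lengths in m; the calibration is good to about 2 mm. A picture is of the moment at which its call begins: read the wrist's pose just before it. calibration takes no time and is no camera call; for the wrist camera it gives the pose at the moment of the call.
- job_done(): hands the job in; it is judged then, once.
Trained networks look in the newest picture that a camera, given by its name, has taken for a name from the list of things; names that differ only in an ending like _2 or _b are one class to them, and where a whole thing is asked for, a point or a joint stands for the part that bears it (a point fixed in the world has none). Each returns a list of dicts, best first, with "conf" (0 to 1); they miss things now and then, are a little off and sometimes report something else, mostly with a low value. They report only what shows in the picture. A call takes as long as a camera call. They do not tell look-alikes from the thing itself.
- find_in(camera, query): "location" ([column, row] in pixels, amid what is visible of it).
- mark_of(camera, query): "location" ([column, row] in pixels: a listed point, or the origin of a listed thing).
The state is a dict: "t": time; "q": joint angles; "qd": joint speeds; "joint_efforts": joint torques, N m; "eef_pos": TCP position; "ee_rot": TCP orientation; "force": force on the tool from outside, world axes, zero at the start; "moment": the same for the moment, N m; "width": finger opening in m; "gripper_force": force on a finger pad.
Only numpy, scipy, OpenCV 4.12 (cv2) and the standard library are available. Lean on these libraries where they do the work, as an engineer would, in place of code of your own. Each camera call takes 0.05 s, during which the arm holds its last target. There are 200 camera calls.

### The job

The lathe's tool-rest base lies upside down on the bench with its clamp nut on top: find out which of the three deep sockets in the wooden till fits that nut, and with it fully home on the nut turn the nut clockwise (as seen from above) by about an eighth of a turn. Finish with that socket still fully down on the nut and held in the gripper; the two sockets that do not fit stand upright in the till. Do not turn the other two bolts' nuts in the storage block, and leave the bench's other things where they are.

Things in the scene. Friction and masses are not known exactly. Their poses are not given: they have to be found in the camera images.
- clamp_seat (a point): On the tool-rest base: the centre of the top of the clamp bolt's washer (44 mm wide), 87 mm above the bench; a socket that is home has its mouth here. z is up along the bolt, x and y as body banjo. The nut here (17, 22 or 27 mm: not told) starts with two flats facing +x and -x. Within 70 mm nothing but bolt and nut is higher than the 84 mm high clamp plate.
- banjo: The upturned tool-rest base, dark cast iron, fixed: slotted sole 84 mm wide, 260 mm long, 72 mm high, a 56 x 70 x 12 mm steel clamp plate across the slot. Origin on the bench under the clamp bolt; x along the slot to the round post boss (155 mm away, 70 mm high), y across. A lever with a black ball sticks out at the -x end, 143 mm away and lower than the sole.
- socket_17 (a point): Centre (40 mm above its mouth) of the 17 mm deep socket: plain round steel, 25 mm across, 80 mm tall, 120 g, loose, mouth down in the till. z is its axis, up. Mouth: open hexagon 18.3 mm across flats, 40 mm deep, two flats facing +x and -x; slips on a 17 mm nut turned to within 5 degrees. The upper 40 mm is a solid cylinder: grip there. The 12.7 mm square drive hole on top has its sides along x and y.
- socket_22 (a point): Centre (40 mm above its mouth) of the 22 mm deep socket: plain round steel, 31.5 mm across, 80 mm tall, 180 g, loose, mouth down in the till. z is its axis, up. Mouth: open hexagon 23.6 mm across flats, 40 mm deep, two flats facing +x and -x; slips on a 22 mm nut turned to within 5 degrees. The upper 40 mm is a solid cylinder: grip there. The 12.7 mm square drive hole on top has its sides along x and y.
- socket_27 (a point): Centre (40 mm above its mouth) of the 27 mm deep socket: plain round steel, 37.5 mm across, 80 mm tall, 270 g, loose, mouth down in the till. z is its axis, up. Mouth: open hexagon 29.0 mm across flats, 40 mm deep, two flats facing +x and -x; slips on a 27 mm nut turned to within 5 degrees. The upper 40 mm is a solid cylinder: grip there. The 12.7 mm square drive hole on top has its sides along x and y.
- nut_17 (a joint): Turn of the 17 mm lock nut on its bolt, rad: starts at 0, grows clockwise seen from above, drags with 0.12 N m, stays where left. Hexagon 17 mm across flats, 10 mm high from the washer, then a tapered round collar 6 mm high and 5 mm of stud. This bolt is either in the tool-rest base or in the storage block: drawn each time, not told.
- nut_22 (a joint): Turn of the 22 mm lock nut on its bolt, rad: starts at 0, grows clockwise seen from above, drags with 0.12 N m, stays where left. Hexagon 22 mm across flats, 12 mm high from the washer, then a tapered round collar 6 mm high and 5 mm of stud. This bolt is either in the tool-rest base or in the storage block: drawn each time, not told.
- nut_27 (a joint): Turn of the 27 mm lock nut on its bolt, rad: starts at 0, grows clockwise seen from above, drags with 0.12 N m, stays where left. Hexagon 27 mm across flats, 14 mm high from the washer, then a tapered round collar 6 mm high and 5 mm of stud. This bolt is either in the tool-rest base or in the storage block: drawn each time, not told.
- socket17: The body of the 17 mm socket: origin at the centre of its mouth, axes as point socket_17. On a larger nut it stays at least 10 mm up.
- socket22: The body of the 22 mm socket: origin at the centre of its mouth, axes as point socket_22. On a larger nut it stays at least 10 mm up; on a smaller one it drops right down but spins loosely without turning it.
- socket27: The body of the 27 mm socket: origin at the centre of its mouth, axes as point socket_27. On a smaller nut it drops right down but spins loosely without turning it.
- till: Shallow open wooden till, fixed, 165 (x) by 270 mm (y), walls 8 mm thick, 28 mm high, floor 8 mm above the bench. Origin at the centre of its underside, y along its length. The sockets stand in a row about 82 mm apart near x = -20 mm, in any order; a spur centre and a wooden knob lie on the +x side, lower than 36 mm.
- bolt_block: Dark hardwood storage block, fixed, 75 x 135 x 84 mm, with the clamp bolts of the two other lathes and their nuts standing in its top, 70 mm apart, up to 112 mm above the bench. Origin at the centre of its underside. Keep clear of it.
- spur_centre: Spur drive centre, steel, 80 mm long, 23 mm thick, loose, lying in the till: leave alone.
- wood_knob: Turned wooden knob, 28 mm wide, 26 mm high, loose, standing in the till: leave alone.
- bowl: Light wooden bowl, 130 mm wide, 55 mm high, loose on the bench: leave alone.
- gouge: Turning gouge with a dark wooden handle, 450 mm long, 32 mm thick, loose on the bench, lying: leave alone.
Not all that is in view belongs to the job. What is shaped like the socket22 but green is not meant. Leave any orange look-alike of the socket17 alone.

How it is judged:
By the outcome, as a careful person would: the job done as asked, in the order asked, and still so for the second after the job is handed in, while the arm keeps its last pose, push and grip.
It also fails if it takes over 67 s, if anything falls off the work surface, if the arm or the gripper's body presses on something with over 40 N, if the wrist force passes 120 N, or if a joint passes its speed limit or range.

## Working session

There is one attempt and no reset: what is moved stays moved. The work goes in short steps, Python scripts to look and compute and a shell command to move; the robot and the scene stay as the last step left them, time stands still between calls to the robot, and variables do not carry over. Pictures are saved under pics/ and viewed, at most 10 in all, crops included, and the job is handed in when it is done.

```bash
ls; mkdir -p pics
cat > h.py <<'E'
import numpy as np, cv2
from station import *
def ray(cam,px,cal=None):
    c=cal or calibration(cam)
    K=np.array([[c['fx'],0,c['cx']],[0,c['fy'],c['cy']],[0,0,1]])
    d=np.array([(px[0]-c['cx'])/c['fx'],(px[1]-c['cy'])/c['fy']]); s=d.copy()
    for _ in range(30): s=d/(1+c['k1']*(s@s))
    E=np.array(c['extrinsics']); R=E[:3,:3]
    return -R.T@E[:3,3], R.T@np.array([s[0],s[1],1])
def at_z(cam,px,z,cal=None):
    o,d=ray(cam,px,cal); return o+d*(z-o[2])/d[2]
def proj(cam,P,cal=None):
    c=cal or calibration(cam); E=np.array(c['extrinsics'])
    p=E[:3,:3]@np.array(P)+E[:3,3]; s=p[:2]/p[2]; s=s*(1+c['k1']*(s@s))
    return np.array([s[0]*c['fx']+c['cx'],s[1]*c['fy']+c['cy']])
def save(im,name): cv2.imwrite('pics/'+name,im[:,:,::-1])
E
python3 - <<'E'
from h import *
print(tip_reach() if callable(tip_reach) else tip_reach, get_state())
H={'clamp_seat':.087,'banjo':0,'socket_17':.048,'socket_22':.048,'socket_27':.048,'till':0,'bolt_block':0}
for c in ('scene','side'):
    im=grab_frame(c); save(im,c+'0.png')
    for n,z in H.items():
        r=mark_of(c,n)
        for k in r[:3]: print(c,n,np.round(k['conf'],2),np.round(k['location']),at_z(c,k['location'],z).round(3))
E
```

```text
pics
0.019 {'t': 0.0, 'q': array([-1.03586830e+00,  3.59367213e-01,  1.10738957e-02, -3.39569770e-04,
       -1.22407889e+00, -2.88076426e-01]), 'qd': array([-9.96869996e-04, -5.33868149e-04,  5.08321130e-04, -3.51739625e-05,
        5.08916329e-04,  3.79309084e-04]), 'joint_efforts': array([-2.65424587e-04, -5.82715845e+01,  2.93067706e+01,  6.99767411e+00,
        6.96237505e-03, -1.49798116e-04]), 'eef_pos': array([ 0.16479056, -0.65411766,  0.24464382]), 'ee_rot': array([ 3.13999102e+00, -1.41696812e-04, -2.89485659e+00]), 'force': array([-0.37877689,  0.67757363, -0.09113812]), 'moment': array([ 0.05942964,  0.00698858, -0.0244169 ]), 'gripper_force': 0.0, 'width': 0.08764259738036051}
scene clamp_seat 0.68 [246. 234.] [ 0.585 -0.132  0.087]
scene banjo 0.88 [250. 253.] [ 0.575 -0.139  0.   ]
scene socket_17 0.95 [462. 294.] [0.521 0.334 0.048]
scene socket_17 0.9 [387. 255.] [0.489 0.162 0.048]
scene socket_17 0.89 [425. 279.] [0.515 0.253 0.048]
scene socket_22 0.95 [462. 294.] [0.521 0.334 0.048]
scene socket_22 0.9 [387. 255.] [0.489 0.162 0.048]
scene socket_22 0.89 [425. 2
[... 370 characters left out ...]
 [ 0.573 -0.131  0.   ]
side socket_17 0.93 [358. 387.] [0.359 0.285 0.048]
side socket_17 0.92 [305. 343.] [0.478 0.253 0.048]
side socket_17 0.91 [324. 307.] [0.499 0.161 0.048]
side socket_22 0.93 [358. 387.] [0.359 0.285 0.048]
side socket_22 0.92 [305. 343.] [0.478 0.253 0.048]
side socket_22 0.91 [324. 307.] [0.499 0.161 0.048]
side socket_27 0.93 [358. 387.] [0.359 0.285 0.048]
side socket_27 0.92 [305. 343.] [0.478 0.253 0.048]
side socket_27 0.91 [324. 307.] [0.499 0.161 0.048]
side till 0.62 [294. 352.] [0.508 0.244 0.   ]
side till 0.54 [264. 237.] [ 0.773 -0.009  0.   ]
side bolt_block 0.94 [418. 202.] [ 0.537 -0.367  0.   ]
side bolt_block 0.43 [269. 386.] [ 0.498  0.328 -0.   ]
```

```bash
python3 -m handwheel --help 2>&1 | head -20
```

```text
invalid input: not JSON, or not a number
```

View pics/scene0.png

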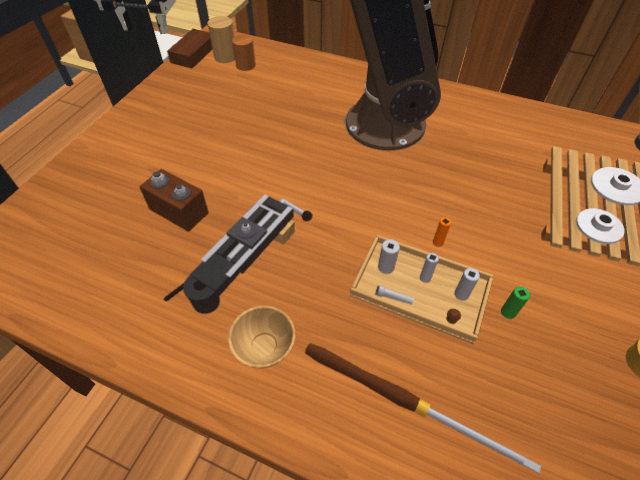

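View pics/side0.png

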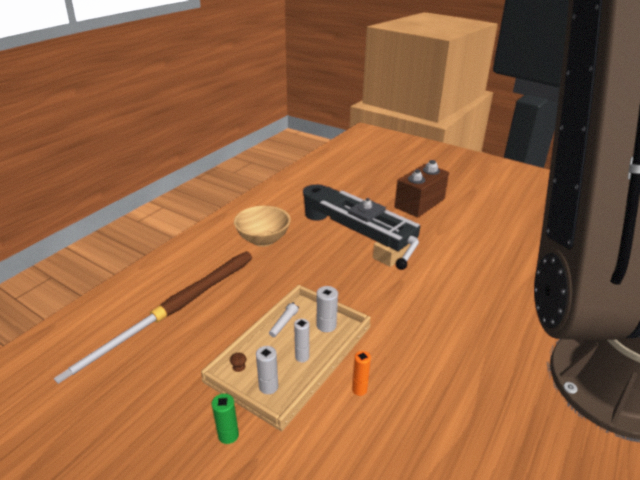

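The scene shows the till with the sockets left to right: (388,256) widest, so 27; (429,268) thinnest, so 17; (467,284) middle, so 22. The look-alikes are orange (442,232) and green (515,303), both outside the till. The clamp nut is at (246,230). I'll move over the base to measure the nut.

```bash
python3 -m handwheel '[{"delta_pos":[0.75,1,0.15],"dr":[0,0,0]},{"delta_pos":[0.75,1,0.15],"dr":[0,0,0]},{"delta_pos":[0.75,1,0.15],"dr":[0,0,0]},{"delta_pos":[0.75,1,0.15],"dr":[0,0,0]},{"delta_pos":[0.75,1,0.15],"dr":[0,0,0]},{"delta_pos":[0.75,1,0.15],"dr":[0,0,0]},{"delta_pos":[0.75,1,0.15],"dr":[0,0,0]},{"delta_pos":[0.75,1,0.15],"dr":[0,0,0]},{"delta_pos":[0.75,1,0.15],"dr":[0,0,0]},{"delta_pos":[0.75,1,0.15],"dr":[0,0,0]}]'
python3 -m handwheel '[{"delta_pos":[0.75,1,0],"dr":[0,0,0]},{"delta_pos":[0.75,1,0],"dr":[0,0,0]},{"delta_pos":[0.75,1,0],"dr":[0,0,0]},{"delta_pos":[0.75,1,0],"dr":[0,0,0]},{"delta_pos":[0.75,1,0],"dr":[0,0,0]},{"delta_pos":[0.7,1,0],"dr":[0,0,0]},{"delta_pos":[0,0,0],"dr":[0,0,0]},{"delta_pos":[0,0,0],"dr":[0,0,0]}]'
python3 - <<'E'
from h import *
s=get_state(); c=calibration('wrist'); im=grab_frame('wrist'); save(im,'w1.png')
E=np.array(c['extrinsics']); print(s['eef_pos'],s['ee_rot'],s['q'],'cam',(-E[:3,:3].T@E[:3,3]).round(3),E[:3,:3].round(2),c['fx'])
for n in ('clamp_seat','banjo','nut_17'):
    for k in mark_of('wrist',n)[:3]: print(n,k,at_z('wrist',k['location'],0 if n=='banjo' else .087,c).round(4))
E
```

```text
t: 1.8
eef_pos: [0.3906, -0.3532, 0.2911]
ee_rot: [-3.141, 0.001, -2.895]
force: [0.5, -0.0, -0.2]
width: 0.0875
gripper_force: 0.0
t: 2.6
eef_pos: [0.5237, -0.1738, 0.2904]
ee_rot: [3.142, -0.0, -2.893]
force: [0.1, -1.0, 0.5]
width: 0.0878
gripper_force: 0.0
[ 0.52366025 -0.17382405  0.29042065] [ 3.14154223e+00 -3.53408895e-04 -2.89297778e+00] [ 3.45501685e-02  1.29079693e-01 -1.91159865e-01  2.71775094e-05
 -1.25091282e+00 -1.35674018e+00] cam [ 0.451 -0.192  0.43 ] [[-0.25  0.97  0.  ]
 [ 0.93  0.24  0.28]
 [ 0.27  0.07 -0.96]] 330.8602684044852
clamp_seat {'location': [170.4, 171.9], 'conf': 0.5} [ 0.5168 -0.3318  0.087 ]
banjo {'location': [334.5, 240.4], 'conf': 0.71} [ 0.5702 -0.1395  0.    ]Traceback (most recent call last):
  File "<stdin>", line 5, in <module>
ValueError: it knows: banjo, bolt_block, bowl, clamp_seat, gouge, socket, spur_centre, till, wood_knob
```

View pics/w1.png

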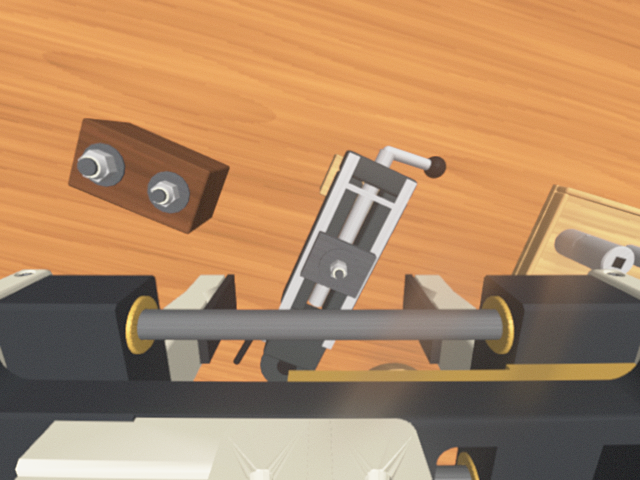

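The wrist view shows the base nut at (338,270) and the block nuts at (97,165), large, and (165,192), medium. The base nut looks smallest, so I'll check it in a close crop with measurements.

Run:
```python
from h import *
im=cv2.imread('pics/w1.png')
a=cv2.resize(im[225:315,293:383],(560,560),interpolation=cv2.INTER_CUBIC)
b=cv2.resize(im[130:220,70:210],(800,514)[:2] and (240,154))
o=np.zeros((560,800,3),np.uint8); o[:,:560]=a; o[:154,560:]=b
cv2.imwrite('pics/c1.png',o)
for px in [(324,235),(374,251),(354,298),(301,282)]: print(at_z('wrist',px,.084).round(4))
print(at_z('wrist',(338,270),.097).round(4))
```

```text
[ 0.5433 -0.1637  0.084 ]
[ 0.5476 -0.1056  0.084 ]
[ 0.6078 -0.1115  0.084 ]
[ 0.6033 -0.1752  0.084 ]
[ 0.5741 -0.1404  0.097 ]
```

View pics/c1.png

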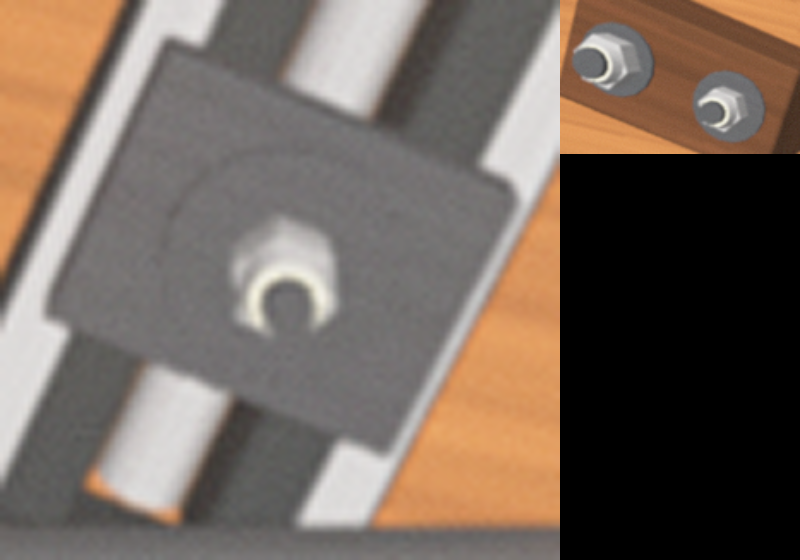

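The base nut is about 19 mm over corners against its 44 mm washer, so it is the 17 mm one, and the block nuts are clearly bigger. The right socket is the thin middle one in the till, at scene (429,268). I'll compute the base axis from the sole's edges.

Run:
```python
from h import *
def L(a,b,z):
    A,B=at_z('wrist',a,z),at_z('wrist',b,z); d=B-A; print(A.round(4),B.round(4),'yaw',np.degrees(np.arctan2(d[1],d[0])).round(2))
L((416,181),(352.5,309.4),.072); L((346,152),(284,300),.072)
L((375.8,255.5),(354.9,298.1),.084); L((320.3,231.4),(300.7,275.6),.084)
L((300.7,275.6),(354.9,298.1),.084);L((320.3,231.4),(375.8,255.5),.084)
print(proj('wrist',get_state()['eef_pos']))
# refined line fit of sole edges
im=cv2.cvtColor(cv2.imread('pics/w1.png'),cv2.COLOR_BGR2GRAY)
for l in cv2.createLineSegmentDetector().detect(im[140:310,260:420])[0][:,0]:
    l=l+[260,140,260,140]
    if np.hypot(l[2]-l[0],l[3]-l[1])>35:
        print(l.round(1)); L(l[:2],l[2:],.072)
```

```text
[ 0.4638 -0.0816  0.072 ] [ 0.6283 -0.1063  0.072 ] yaw -8.54
[ 0.4532 -0.1627  0.072 ] [ 0.6362 -0.1889  0.072 ] yaw -8.15
[ 0.5521 -0.1022  0.084 ] [ 0.6077 -0.1104  0.084 ] yaw -8.45
[ 0.5403 -0.1686  0.084 ] [ 0.5957 -0.1773  0.084 ] yaw -9.0
[ 0.5957 -0.1773  0.084 ] [ 0.6077 -0.1104  0.084 ] yaw 79.87
[ 0.5403 -0.1686  0.084 ] [ 0.5521 -0.1022  0.084 ] yaw 79.94
[317.39564454 308.12183164]
[348.8 152.2 279.2 306.1]
[ 0.4526 -0.1598  0.072 ] [ 0.6455 -0.1928  0.072 ] yaw -9.7
[277.7 300.4 337.  168.9]
[ 0.6386 -0.1961  0.072 ] [ 0.4723 -0.1674  0.072 ] yaw 170.22
[324.6 232.7 345.4 187.4]
[ 0.5437 -0.1627  0.072 ] [ 0.4891 -0.1535  0.072 ] yaw 170.47
[390.9 208.9 368.6 252.1]
[ 0.4996 -0.0987  0.072 ] [ 0.5538 -0.1082  0.072 ] yaw -9.9
[299.  273.5 318.3 230.7]
[ 0.5987 -0.1793  0.072 ] [ 0.5432 -0.17    0.072 ] yaw 170.51
[349.  148.8 414.4 179.3]
[ 0.4493 -0.1606  0.072 ] [ 0.4626 -0.0839  0.072 ] yaw 80.14
[350.9 243.9 372.1 200.7]
[ 0.5492 -0.1305  0.072 ] [ 0.496  -0.1214  0.072 ] yaw 170.35
[336.6 154.2 320.1 191. ]
[ 0.4578 -0.1717  0.072 ] [ 0.4995 -0.179   0.072 ] yaw -9.95
[372.7 266.6 407.4 199.6]
[ 0.5696 -0.0986  0.072 ] [ 0.4853 -0.0842  0.072 ] yaw 170.33
[359.  195.5 338.1 238.7]
[ 0.494  -0.1368  0.072 ] [ 0.5469 -0.1461  0.072 ] yaw -9.93
[374.7 258.3 355.4 295.5]
[ 0.5592 -0.0993  0.072 ] [ 0.6097 -0.1079  0.072 ] yaw -9.69
[355.6 307.7 399.4 307.6]
[ 0.6252 -0.1033  0.072 ] [ 0.6122 -0.0522  0.072 ] yaw 104.21
[377.4 205.2 357.9 244.3]
[ 0.4994 -0.1143  0.072 ] [ 0.5477 -0.1227  0.072 ] yaw -9.8
[311.9 215.7 263.1 203.2]
[ 0.5283 -0.1812  0.072 ] [ 0.5278 -0.2363  0.072 ] yaw -90.57
```

```bash
python3 -m handwheel '[{"delta_pos":[-0.05,0.98,0],"dr":[0,0,5]},{"delta_pos":[-0.05,0.98,0],"dr":[0,0,5]},{"delta_pos":[-0.05,0.98,0],"dr":[0,0,5]},{"delta_pos":[-0.05,0.98,0],"dr":[0,0,5]},{"delta_pos":[-0.05,0.98,0],"dr":[0,0,5]},{"delta_pos":[-0.05,0.98,0],"dr":[0,0,5]},{"delta_pos":[-0.05,0.98,0],"dr":[0,0,5]},{"delta_pos":[-0.05,0.98,0],"dr":[0,0,5]},{"delta_pos":[-0.05,0.98,0],"dr":[0,0,5]},{"delta_pos":[-0.05,0.98,0],"dr":[0,0,5]}]' >/dev/null
python3 -m handwheel '[{"delta_pos":[-0.05,0.98,0],"dr":[0,0,5]},{"delta_pos":[-0.05,0.98,0],"dr":[0,0,5]},{"delta_pos":[-0.05,0.98,0],"dr":[0,0,5]},{"delta_pos":[0,0,0],"dr":[0,0,0]},{"delta_pos":[0,0,0],"dr":[0,0,0]}]'
python3 - <<'E'
from h import *
c=calibration('wrist'); im=grab_frame('wrist'); save(im,'w2.png')
for k in find_in('wrist','socket_17')[:5]: print(k,at_z('wrist',k['location'],.088,c).round(4))
for k in mark_of('wrist','socket_17')[:5]: print(k,at_z('wrist',k['location'],.048,c).round(4))
for k in mark_of('wrist','till')[:1]: print(k,at_z('wrist',k['location'],0,c).round(4))
E
```

```text
t: 4.25
eef_pos: [0.5039, 0.2072, 0.2905]
ee_rot: [3.141, -0.0, -1.761]
force: [0.3, -0.3, 0.0]
width: 0.0873
gripper_force: 0.0
{'location': [437.5, 223.1], 'conf': 0.93} [0.3814 0.24   0.088 ]
{'location': [342.0, 294.2], 'conf': 0.86} [0.4954 0.3025 0.088 ]
{'location': [351.6, 356.1], 'conf': 0.75} [0.4979 0.3853 0.088 ]
{'location': [340.3, 242.1], 'conf': 0.73} [0.4868 0.2413 0.088 ]
{'location': [320.7, 169.9], 'conf': 0.61} [0.4932 0.1619 0.088 ]
{'location': [338.9, 289.1], 'conf': 0.97} [0.4987 0.3144 0.048 ]
{'location': [343.5, 303.5], 'conf': 0.88} [0.4964 0.3353 0.048 ]
{'location': [323.2, 165.2], 'conf': 0.87} [0.4899 0.1605 0.048 ]
{'location': [355.2, 362.3], 'conf': 0.85} [0.4957 0.4252 0.048 ]
{'location': [336.9, 235.2], 'conf': 0.82} [0.489  0.2445 0.048 ]
{'location': [321.7, 232.3], 'conf': 0.85} [0.5083 0.2504 0.    ]
```

View pics/w2.png

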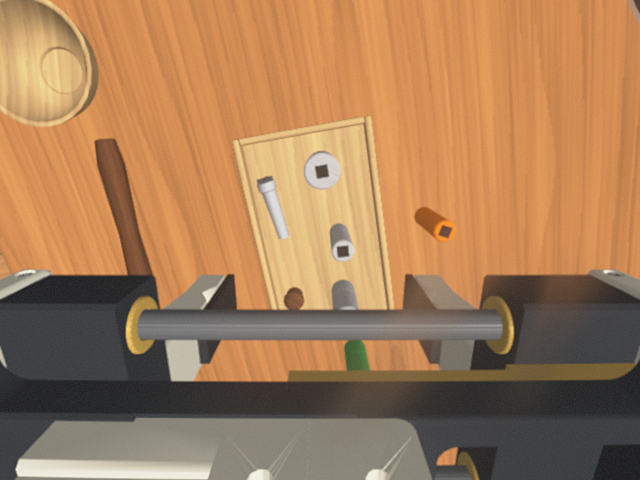

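The wrist view shows the 27 at (322,170), the thin 17 with its top at (342,251), the 22 at (343,300), green at (357,360) and orange at (438,225). I'll measure the 17's top and its square hole.

Run:
```python
from h import *
im=cv2.imread('pics/w2.png'); g=cv2.cvtColor(im,cv2.COLOR_BGR2GRAY)
for nm,(x0,y0,x1,y1) in {'17':(330,240,355,262),'27':(308,158,336,184)}.items():
    m=(g[y0:y1,x0:x1]<75).astype(np.uint8)
    n,l,st,ce=cv2.connectedComponentsWithStats(m); i=1+np.argmax(st[1:,4])
    ys,xs=np.nonzero(l==i); c=ce[i]+[x0,y0]
    P=np.array([at_z('wrist',(x+x0,y+y0),.088)[:2] for x,y in zip(xs,ys)])
    r=cv2.minAreaRect((P*1e4).astype(np.float32)); print(nm,c,at_z('wrist',c,.088).round(4),st[i,4],r[1],r[2])
for l in cv2.createLineSegmentDetector().detect(g[110:305,230:395])[0][:,0]:
    l=l+[230,110,230,110]
    if np.hypot(l[2]-l[0],l[3]-l[1])>60:
        A,B=at_z('wrist',l[:2],.028),at_z('wrist',l[2:],.028);d=B-A; print(l.round(),A.round(3),B.round(3),np.degrees(np.arctan2(d[1],d[0])).round(2))
z=cv2.resize(im[150:270,290:410],(600,600),interpolation=cv2.INTER_CUBIC); cv2.imwrite('pics/c2.png',z)
print(proj('wrist',[0.489,.247,.088]))
```

```text
17 [342.47727273 250.81818182] [0.4864 0.251  0.088 ] 44 (85.21489715576172, 91.11339569091797) 89.35519409179688
27 [318.79166667 170.125     ] [0.4953 0.1612 0.088 ] 24 (85.92960357666016, 78.27803039550781) 34.63264083862305
[385. 303. 363. 123.] [0.442 0.356 0.028] [0.437 0.123 0.028] -91.25
[366. 118. 389. 303.] [0.432 0.118 0.028] [0.437 0.357 0.028] 88.86
[233. 142. 270. 303.] [0.589 0.115 0.028] [0.594 0.327 0.028] 88.81
[275. 303. 238. 142.] [0.588 0.328 0.028] [0.583 0.116 0.028] -91.22
[362. 117. 240. 139.] [0.436 0.116 0.028] [0.579 0.113 0.028] -1.23
[393. 303. 371. 117.] [0.431 0.358 0.028] [0.427 0.118 0.028] -91.13
[361. 124. 244. 145.] [0.439 0.124 0.028] [0.577 0.121 0.028] -1.21
[242. 143. 361. 121.] [0.579 0.118 0.028] [0.438 0.121 0.028] 178.76
[243. 147. 278. 303.] [0.579 0.122 0.028] [0.584 0.329 0.028] 88.75
[339.50814339 247.81100601]
```

View pics/c2.png

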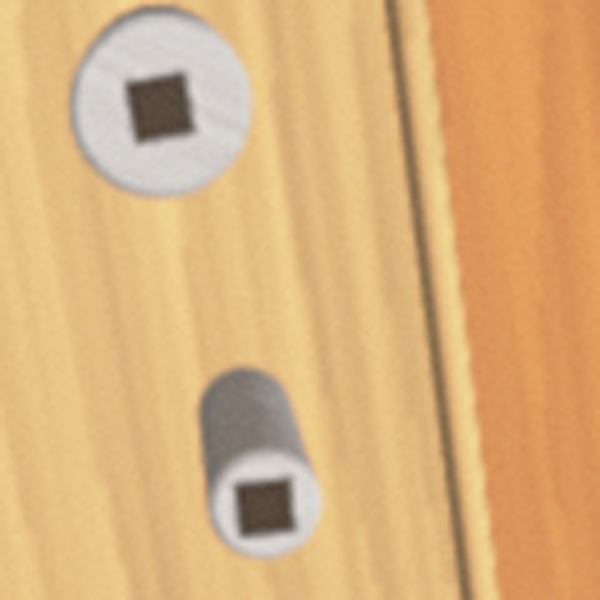

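```bash
python3 -m handwheel '[{"delta_pos":[-0.3,0.72,-0.5],"dr":[0,0,0]},{"delta_pos":[-0.3,0.72,-0.7],"dr":[0,0,0]},{"delta_pos":[0,0,-0.7],"dr":[0,0,0]},{"delta_pos":[0,0,-0.5],"dr":[0,0,0]},{"delta_pos":[0,0,0],"dr":[0,0,0]},{"delta_pos":[0,0,0],"dr":[0,0,0]}]'
python3 - <<'E'
from h import *
Q=[(290+x/5,150+y/5) for x,y in [(235,485),(290,478),(296,530),(240,538)]]
s=get_state(); c=calibration('wrist'); im=grab_frame('wrist'); save(im,'w3.png')
print(s['eef_pos'], proj('wrist',[*s['eef_pos'][:2],.088],c))
g=im.mean(2); p=proj('wrist',[*s['eef_pos'][:2],.088],c).astype(int)
y0,x0=p[1]-45,p[0]-45
cv2.imwrite('pics/c3.png',cv2.resize(im[y0:y0+90,x0:x0+90,::-1],(540,540),interpolation=cv2.INTER_CUBIC)); print(x0,y0)
m=(g[y0:y0+90,x0:x0+90]<75).astype(np.uint8)
n,l,st,ce=cv2.connectedComponentsWithStats(m)
for i in range(1,n):
    if st[i,4]<30 or st[i,4]>900: continue
    ys,xs=np.nonzero(l==i); P=np.array([at_z('wrist',(x+x0,y+y0),.088,c)[:2] for x,y in zip(xs,ys)])
    print(st[i],at_z('wrist',ce[i]+[x0,y0],.088,c).round(4),cv2.minAreaRect((P*1e4).astype(np.float32)))
E
```

```text
t: 5.05
eef_pos: [0.4863, 0.2503, 0.2191]
ee_rot: [-3.141, -0.0, -1.761]
force: [0.6, -0.2, 1.0]
width: 0.0881
gripper_force: 0.0
[0.4862736  0.25034464 0.21909987] [318.86149112 232.5777183 ]
273 187
[ 40  41  13  13 138] [0.4865 0.2518 0.088 ] ((4864.64697265625, 2517.8193359375), (101.64535522460938, 102.21617126464844), 86.4945068359375)
```

View pics/c3.png

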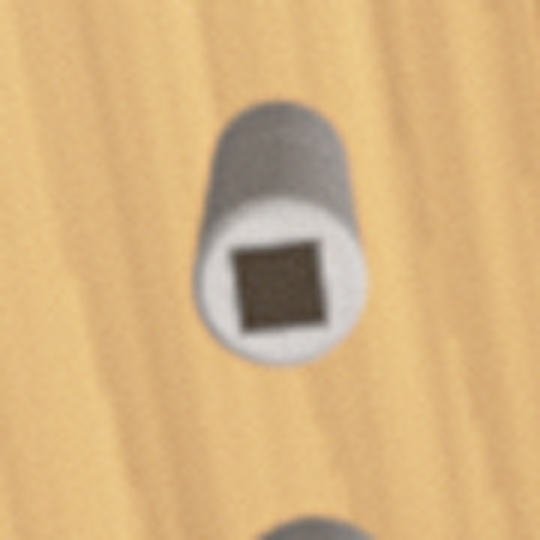

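```bash
python3 - <<'E'
from h import *
Q=[at_z('wrist',(273+x/6,187+y/6),.088)[:2] for x,y in [(233,248),(320,240),(328,322),(243,333)]]
for i in range(4):
    d=Q[(i+1)%4]-Q[i]; print(np.degrees(np.arctan2(d[1],d[0])).round(1))
print(np.mean(Q,0), at_z('wrist',(273+281/6,187+281/6),.088))
E
python3 -m handwheel '[{"delta_pos":[0,0.04,-0.8],"dr":[0,0,0]},{"delta_pos":[0,0,-0.8],"dr":[0,0,0]},{"delta_pos":[0,0,-0.8],"dr":[0,0,0]},{"delta_pos":[0,0,-0.8],"dr":[0,0,0]},{"delta_pos":[0,0,-0.8],"dr":[0,0,0]},{"delta_pos":[0,0,-0.6],"dr":[0,0,0]},{"delta_pos":[0,0,-0.35],"dr":[0,0,0]},{"delta_pos":[0,0,0],"dr":[0,0,0]},{"delta_pos":[0,0,0],"dr":[0,0,0]}]'
python3 -m handwheel '[{"delta_pos":[0,0,0],"dr":[0,0,0]},{"delta_pos":[0,0,0],"dr":[0,0,0]},{"delta_pos":[0,0,0],"dr":[0,0,0]},{"delta_pos":[0,0,0],"dr":[0,0,0]},{"delta_pos":[0,0,0],"dr":[0,0,0]},{"delta_pos":[0,0,0],"dr":[0,0,0]},{"delta_pos":[0,0,0],"dr":[0,0,0]},{"delta_pos":[0,0,0],"dr":[0,0,0]}]' 1 40
```

```text
174.6
84.9
-3.1
-94.7
[0.48618108 0.25284592] [0.48604219 0.25212174 0.088     ]
t: 6.0
eef_pos: [0.4865, 0.2524, 0.071]
ee_rot: [-3.141, 0.001, -1.76]
force: [-1.2, 0.4, 0.6]
width: 0.0879
gripper_force: 0.0
t: 6.8
eef_pos: [0.4859, 0.2521, 0.07]
ee_rot: [3.142, -0.0, -1.76]
force: [0.3, -0.9, 0.6]
width: 0.0294
gripper_force: 0.0
```

```bash
python3 -m handwheel '[{"delta_pos":[0,0,0],"dr":[0,0,0]},{"delta_pos":[0,0,0],"dr":[0,0,0]},{"delta_pos":[0,0,0],"dr":[0,0,0]},{"delta_pos":[0,0,0],"dr":[0,0,0]}]' 1 40
python3 -m handwheel '[{"delta_pos":[0,0,0.4],"dr":[0,0,0]},{"delta_pos":[0,0,0.8],"dr":[0,0,0]},{"delta_pos":[0,0,0.9],"dr":[0,0,0]},{"delta_pos":[0,0,0.9],"dr":[0,0,0]},{"delta_pos":[0,0,0.9],"dr":[0,0,0]},{"delta_pos":[0,0,0.9],"dr":[0,0,0]},{"delta_pos":[0,0,0.4],"dr":[0,0,0]},{"delta_pos":[0,0,0],"dr":[0,0,0]}]'
```

```text
t: 7.2
eef_pos: [0.4859, 0.2521, 0.07]
ee_rot: [3.142, -0.0, -1.76]
force: [-0.7, -0.2, 0.1]
width: 0.0246
gripper_force: 40.0
t: 8.0
eef_pos: [0.4865, 0.2526, 0.2281]
ee_rot: [-3.139, 0.003, -1.76]
force: [0.2, 0.5, -0.3]
width: 0.0246
gripper_force: 40.0
```

```bash
python3 -m handwheel '[{"delta_pos":[0.26,-0.95,0],"dr":[0,0,-0.5]},{"delta_pos":[0.26,-0.95,0],"dr":[0,0,-0.5]},{"delta_pos":[0.26,-0.95,0],"dr":[0,0,-0.5]},{"delta_pos":[0.26,-0.95,0],"dr":[0,0,-0.5]},{"delta_pos":[0.26,-0.95,0],"dr":[0,0,-0.5]},{"delta_pos":[0.26,-0.95,0],"dr":[0,0,-0.5]},{"delta_pos":[0.26,-0.95,0],"dr":[0,0,-0.5]},{"delta_pos":[0.26,-0.95,0],"dr":[0,0,-0.5]},{"delta_pos":[0.26,-0.95,0],"dr":[0,0,-0.5]},{"delta_pos":[0.26,-0.95,0],"dr":[0,0,-0.6]}]' >/dev/null
python3 -m handwheel '[{"delta_pos":[0.26,-0.95,0],"dr":[0,0,0]},{"delta_pos":[0,0,0],"dr":[0,0,0]},{"delta_pos":[0,0,0],"dr":[0,0,0]},{"delta_pos":[0,0,0],"dr":[0,0,0]}]'
python3 - <<'E'
from h import *
s=get_state(); c=calibration('wrist'); im=grab_frame('wrist'); save(im,'w4.png')
p=s['eef_pos']
for z in (.108,.0965,.087): print('nut exp',proj('wrist',[.574,-.140,z],c))
print('sock mouth',proj('wrist',p-[0,0,.062],c),'top',proj('wrist',p+[0,0,.018],c))
x0,y0=[int(v)-50 for v in proj('wrist',[.574,-.140,.095],c)]
o=np.zeros((480,800,3),np.uint8); o[:,:480]=cv2.resize(im[y0:y0+100,x0:x0+100,::-1],(480,480),interpolation=cv2.INTER_CUBIC); o[:240,480:]=cv2.resize(im[:,:,::-1],(320,240))
cv2.imwrite('pics/c4.png',o); print(x0,y0,p)
E
```

```text
t: 9.4
eef_pos: [0.5711, -0.061, 0.225]
ee_rot: [3.14, -0.0, -1.849]
force: [-0.2, -1.2, -1.6]
width: 0.0242
gripper_force: 40.0
nut exp [285.60098608 140.43715046]
nut exp [287.01436246 140.49361304]
nut exp [288.09352565 140.5367642 ]
sock mouth [318.47847142 260.86865986] top [318.46019974 327.48170287]
237 90 [ 0.57108116 -0.06104741  0.22500267]
```

View pics/c4.png

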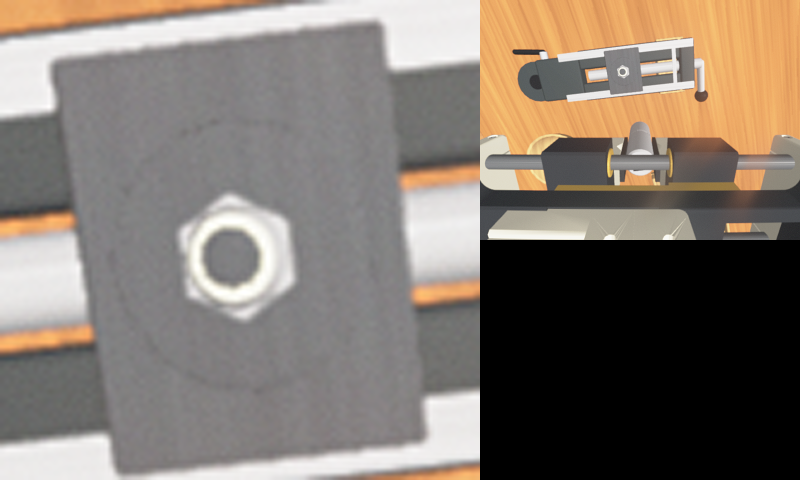

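The base nut is at pixel (285,143), a clean hexagon of about 17 mm. I'll refine its position and check the socket's mouth in the hand against what is expected.

Run:
```python
from h import *
st=(237+230/4.8,90+256/4.8); print('stud',at_z('wrist',st,.108).round(4))
# nut hex center & washer center & plate corners
print('nuttop',at_z('wrist',(237+238/4.8,90+257/4.8),.094).round(4))
print('washer',at_z('wrist',(237+241/4.8,90+254/4.8),.087).round(4))
C=[at_z('wrist',(237+x/4.8,90+y/4.8),.084) for x,y in [(55,62),(382,24),(425,438),(117,473)]]
print('plate',np.mean(C,0).round(4))
d=C[2]-C[1]; print(np.degrees(np.arctan2(d[1],d[0])))
p=get_state()['eef_pos']
t=np.linspace(0,2*np.pi,200); M=np.array([proj('wrist',p-[0,0,.062]+[.0125*np.cos(a),.0125*np.sin(a),0]) for a in t])
print('mouth exp x',M[:,0].min(),M[:,0].max(),'top',M[:,1].min())
im=cv2.imread('pics/w4.png').astype(int)
for r in (252,258,264): print(r,[tuple(v) for v in im[r,290:348:3]])
print([ (r,tuple(im[r,318])) for r in range(232,252,2)])
```

```text
stud [ 0.5754 -0.1379  0.108 ]
nuttop [ 0.5755 -0.1377  0.094 ]
washer [ 0.5755 -0.1382  0.087 ]
plate [ 0.5752 -0.1377  0.084 ]
80.37331987142596
mouth exp x 299.187345971763 337.8057951818797 top 242.40799999679857
252 [(np.int64(105), np.int64(172), np.int64(236)), (np.int64(108), np.int64(174), np.int64(238)), (np.int64(109), np.int64(178), np.int64(239)), (np.int64(107), np.int64(173), np.int64(239)), (np.int64(107), np.int64(149), np.int64(216)), (np.int64(127), np.int64(130), np.int64(140)), (np.int64(128), np.int64(134), np.int64(141)), (np.int64(127), np.int64(132), np.int64(143)), (np.int64(128), np.int64(133), np.int64(142)), (np.int64(131), np.int64(134), np.int64(146)), (np.int64(141), np.int64(144), np.int64(154)), (np.int64(151), np.int64(154), np.int64(162)), (np.int64(158), np.int64(163), np.int64(170)), (np.int64(167), np.int64(172), np.int64(179)), (np.int64(175), np.int64(178), np.int64(186)), (np.int64(175), np.int64(182), np.int64(201)), (np.int64(101), np.int64(165), np.int64(233)), (np.int64(105), np.int64(173), np.int64(237)), (np.int64(100), np.int64(161), n
[... 1788 characters left out ...]
(189), np.int64(199)), (np.int64(98), np.int64(164), np.int64(232)), (np.int64(104), np.int64(170), np.int64(235)), (np.int64(99), np.int64(158), np.int64(227))]
[(232, (np.int64(96), np.int64(160), np.int64(228))), (234, (np.int64(99), np.int64(161), np.int64(230))), (236, (np.int64(103), np.int64(164), np.int64(233))), (238, (np.int64(102), np.int64(168), np.int64(234))), (240, (np.int64(104), np.int64(172), np.int64(236))), (242, (np.int64(111), np.int64(160), np.int64(227))), (244, (np.int64(138), np.int64(140), np.int64(150))), (246, (np.int64(135), np.int64(139), np.int64(149))), (248, (np.int64(135), np.int64(139), np.int64(148))), (250, (np.int64(132), np.int64(138), np.int64(148)))]
```

```bash
python3 -m handwheel '[{"delta_pos":[0.05,-0.86,0],"dr":[0,0,0]},{"delta_pos":[0.05,-0.86,0],"dr":[0,0,0]},{"delta_pos":[0.06,-0.85,0],"dr":[0,0,0]},{"delta_pos":[0,0,-0.5],"dr":[0,0,0]},{"delta_pos":[0,0,-0.6],"dr":[0,0,0]},{"delta_pos":[0,0,-0.5],"dr":[0,0,0]},{"delta_pos":[0,0,0],"dr":[0,0,0]},{"delta_pos":[0,0,0],"dr":[0,0,0]},{"delta_pos":[0,0,0],"dr":[0,0,0]}]'
```

```text
t: 10.35
eef_pos: [0.5771, -0.1381, 0.1791]
ee_rot: [-3.14, 0.0, -1.848]
force: [0.4, 0.2, -2.0]
width: 0.0243
gripper_force: 40.0
```

```bash
python3 -m handwheel '[{"delta_pos":[-0.03,0,-0.1],"dr":[0,0,0]},{"delta_pos":[0,0,-0.1],"dr":[0,0,0]},{"delta_pos":[0,0,-0.1],"dr":[0,0,0]},{"delta_pos":[0,0,0],"dr":[0,0,0]}]'
python3 -m handwheel '[{"delta_pos":[0,0,-0.1],"dr":[0,0,0]},{"delta_pos":[0,0,-0.1],"dr":[0,0,0]},{"delta_pos":[0,0,0],"dr":[0,0,0]}]'
```

```text
t: 10.75
eef_pos: [0.5753, -0.1385, 0.1686]
ee_rot: [3.141, -0.0, -1.849]
force: [0.2, -0.2, -1.4]
width: 0.0245
gripper_force: 40.0
t: 11.05
eef_pos: [0.5753, -0.1385, 0.1624]
ee_rot: [3.141, -0.0, -1.849]
force: [0.5, 0.6, -1.2]
width: 0.0244
gripper_force: 40.0
```

```bash
python3 -m handwheel '[{"delta_pos":[0,0,-0.1],"dr":[0,0,0]},{"delta_pos":[0,0,-0.1],"dr":[0,0,0]},{"delta_pos":[0,0,0],"dr":[0,0,0]}]'
python3 -m handwheel '[{"delta_pos":[0,0,-0.07],"dr":[0,0,0]},{"delta_pos":[0,0,0],"dr":[0,0,0]}]'
```

```text
t: 11.35
eef_pos: [0.5753, -0.1385, 0.1565]
ee_rot: [3.141, -0.0, -1.849]
force: [0.8, 0.4, -1.2]
width: 0.0242
gripper_force: 40.0
t: 11.55
eef_pos: [0.5754, -0.1385, 0.1547]
ee_rot: [3.141, -0.0, -1.849]
force: [-0.1, -0.0, -1.0]
width: 0.0245
gripper_force: 40.0
```

```bash
python3 -m handwheel '[{"delta_pos":[0,0,-0.09],"dr":[0,0,0]},{"delta_pos":[0,0,-0.06],"dr":[0,0,0]},{"delta_pos":[0,0,0],"dr":[0,0,0]},{"delta_pos":[0,0,0],"dr":[0,0,0]}]'
python3 -m handwheel '[{"delta_pos":[0,0,-0.05],"dr":[0,0,0]},{"delta_pos":[0,0,0],"dr":[0,0,0]},{"delta_pos":[0,0,0],"dr":[0,0,0]}]'
```

```text
t: 11.95
eef_pos: [0.5755, -0.1385, 0.1504]
ee_rot: [3.141, -0.0, -1.849]
force: [0.3, -0.5, -1.8]
width: 0.0246
gripper_force: 40.0
t: 12.25
eef_pos: [0.5757, -0.1385, 0.1491]
ee_rot: [-3.141, 0.0, -1.849]
force: [0.0, -0.4, -0.6]
width: 0.0242
gripper_force: 40.0
```

```bash
python3 -m handwheel '[{"delta_pos":[0,0,-0.04],"dr":[0,0,0]},{"delta_pos":[0,0,0],"dr":[0,0,0]},{"delta_pos":[0,0,0],"dr":[0,0,0]}]'
python3 -c "
from station import *; print(get_state()['force'],get_state()['moment'])"
```

```text
t: 12.55
eef_pos: [0.5759, -0.1386, 0.149]
ee_rot: [-3.14, -0.0, -1.849]
force: [-2.0, 1.6, 7.5]
width: 0.0242
gripper_force: 40.0
[-2.01852334  1.59307645  7.4825501 ] [ 0.54795021  1.13645759 -0.02550448]
```

```bash
S='import station; s=station.get_state(); print(s["moment"].round(3),s["force"].round(1),s["ee_rot"][2])'
python3 -m handwheel '[{"delta_pos":[0,0,0],"dr":[0,0,-2]},{"delta_pos":[0,0,0],"dr":[0,0,-2]},{"delta_pos":[0,0,0],"dr":[0,0,0]}]' - 55 >/dev/null; python3 -c "$S"
python3 -m handwheel '[{"delta_pos":[0,0,0],"dr":[0,0,-2]},{"delta_pos":[0,0,0],"dr":[0,0,0]}]'>/dev/null; python3 -c "$S"
python3 -m handwheel '[{"delta_pos":[0,0,0],"dr":[0,0,-2]},{"delta_pos":[0,0,0],"dr":[0,0,0]}]'>/dev/null; python3 -c "$S"
python3 -m handwheel '[{"delta_pos":[0,0,0],"dr":[0,0,-2]},{"delta_pos":[0,0,0],"dr":[0,0,0]}]'>/dev/null; python3 -c "$S"
python3 -m handwheel '[{"delta_pos":[0,0,0],"dr":[0,0,-2]},{"delta_pos":[0,0,0],"dr":[0,0,0]}]'>/dev/null; python3 -c "$S"
```

```text
[ 0.424  0.726 -0.034] [-1.6  1.6  6.5] -1.9198184193038568
[0.495 0.755 0.042] [-1.6  1.3  6.8] -1.9546698593277394
[ 0.626  0.843 -0.002] [-1.1  1.2  6.7] -1.9895490048775388
[0.787 0.887 0.049] [-1.8  1.8  7.4] -2.024472418926557
[0.888 0.857 0.043] [-1.7  2.3  6.6] -2.059290292456491
```

```bash
S='import station; s=station.get_state(); print(s["moment"].round(3),s["force"].round(1),s["ee_rot"][2])'
for i in 1; do python3 -m handwheel '[{"delta_pos":[0,0,0],"dr":[0,0,-4]},{"delta_pos":[0,0,0],"dr":[0,0,0]}]'>/dev/null; python3 -c "$S"; done
python3 -m handwheel '[{"delta_pos":[0,0,0],"dr":[0,0,-4]},{"delta_pos":[0,0,0],"dr":[0,0,-4]}]'>/dev/null; python3 -c "$S"
python3 -m handwheel '[{"delta_pos":[0,0,0],"dr":[0,0,-4]},{"delta_pos":[0,0,0],"dr":[0,0,-4]}]'>/dev/null; python3 -c "$S"
python3 -m handwheel '[{"delta_pos":[0,0,0],"dr":[0,0,-4]},{"delta_pos":[0,0,0],"dr":[0,0,-4]}]'>/dev/null; python3 -c "$S"
```

```text
[0.868 0.8   0.003] [-1.1  2.5  6.7] -2.1301845974471942
[0.652 0.482 0.131] [-1.1  1.5  5.6] -2.270135195871275
[0.436 0.316 0.185] [-1.1  1.3  6.7] -2.409868594278164
[0.258 0.172 0.125] [0.1 0.4 4.7] -2.5494952869976917
```

```bash
S='import station; s=station.get_state(); print(s["moment"].round(3),s["force"].round(1),s["ee_rot"][2])'
for i in 1; do python3 -m handwheel '[{"delta_pos":[0,0,0],"dr":[0,0,0]}]'>/dev/null; python3 -c "$S"; done
python3 -m handwheel '[{"delta_pos":[0,0,0],"dr":[0,0,0]}]'>/dev/null; python3 -c "$S"
python3 -m handwheel '[{"delta_pos":[0,0,0],"dr":[0,0,0]}]'>/dev/null; python3 -c "$S"
python3 -m handwheel '[{"delta_pos":[0,0,0],"dr":[0,0,0]}]'>/dev/null; python3 -c "$S"
```

```text
[0.365 0.268 0.072] [-0.6  0.8  5.7] -2.5491666927821632
[ 0.339  0.221 -0.052] [-0.6  0.4  5.5] -2.5470238223755195
[0.393 0.194 0.037] [-0.6 -0.6  5.2] -2.5469352374869474
[ 0.361  0.19  -0.016] [-0.5  1.1  6. ] -2.5468851580672704
```

```bash
python3 -m handwheel '[{"delta_pos":[0,0,0],"dr":[0,0,-4]},{"delta_pos":[0,0,0],"dr":[0,0,-4]},{"delta_pos":[0,0,0],"dr":[0,0,-3]}]'; python3 -c 'import station; s=station.get_state(); print(s["moment"].round(3))'
python3 -m handwheel '[{"delta_pos":[0,0,0],"dr":[0,0,-3]},{"delta_pos":[0,0,0],"dr":[0,0,0]},{"delta_pos":[0,0,0],"dr":[0,0,0]}]'
python3 - <<'E'
from h import *
o=np.hstack([cv2.resize(grab_frame('scene')[140:320,130:530],(400,180)),cv2.resize(grab_frame('side')[180:420,180:500],(240,180))]); save(cv2.resize(o,None,fx=1.25,fy=1.25),'f.png')
E
```

```text
t: 15.15
eef_pos: [0.5766, -0.1387, 0.149]
ee_rot: [-3.14, 0.002, -2.741]
force: [-0.9, -0.5, 4.8]
width: 0.0243
gripper_force: 55.0
[0.041 0.005 0.158]
t: 15.45
eef_pos: [0.5767, -0.1387, 0.149]
ee_rot: [-3.14, 0.002, -2.791]
force: [-0.1, -0.0, 4.2]
width: 0.0241
gripper_force: 55.0
```

View pics/f.png

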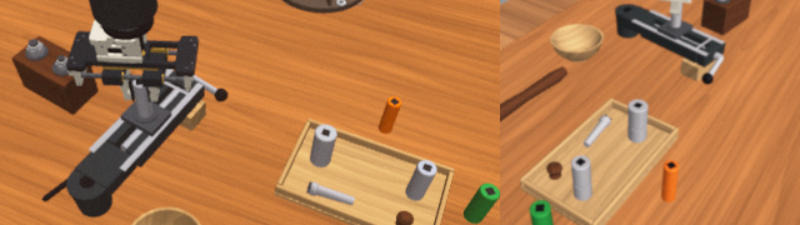

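The picture shows the thin socket on the base nut at (142,98). The other two stand upright in the till at (322,145) and (420,180), and nothing else has moved. The socket is seated (TCP z 0.149 m, 4 N push), and the turning torque of about 0.16 N m matches the nut's drag.

```bash
python3 -c "from station import *; print(job_done())"
```

```text
the job is handed in; nothing more can be done
None
```

The clamp nut is the 17 mm one: its socket is fully home and still gripped, and I turned it 54° clockwise, which should be about 45° at the nut after some 9° of play (inferred from the drag torque; I did not lift the socket to look). The other two sockets stand upright in the till, nothing else was moved, and the job is handed in.

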